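# Lock a row of specimen blocks in the grinding fixture with its wedge

### The job

Lock the loose row of four specimen blocks in the grinding fixture: lay the wedge flat on the bed, run it thin end first into the tapered gap at the end of the row, and press it home until the row has closed up and is firmly clamped, but not so hard that the resin cracks. Leave the wedge locked in place and let go, and leave the parallel bar, the spare block and the bottle alone.

Things in the scene. Friction and masses are not known exactly. Their poses are not given: they have to be found in the camera images.
- fixture: Grinding fixture, fixed: steel bed plate, x -130 to +120, y -175 to +115 mm, top at z = 15 mm, with dark steel rails 20 mm high on it. Origin: underside of the plate, middle of the row's width; z up. Blocks stand in a row along x between two side rails (inner faces y = -46 and +46, outer faces -60 and +60, from x = -62 to +108 mm), between an end stop at +x and the wedge's gap at -x.
- taper_rail (a point): Point on the taper rail's face towards the row, at mid-length, on the bed (fixture x = -85, y = 0, z = 15 mm); fixture's axes. The fixed rail is 20 mm wide and 20 high; this face runs from fixture x = -92.5 mm at y = -60 to x = -77.5 mm at y = +60: slope 1 in 8, as the wedge's. The wedge's gap lies between this face and block4 and is open at both ends.
- mouth (a point): Where the wedge goes in: point on the bed at the gap's wide end (fixture x = -82.5, y = -60, z = 15 mm); fixture's axes. The wedge slides in along +y from the free part of the bed (fixture y = -175 to -60) and pushes the row to +x against the end stop's sprung steel pressure plate, whose face is at fixture x = 67 to 73 mm: bolted down anew each time, not measured. It yields 2 mm at most.
- wedge_center (a point): The wedge: bare steel, about 0.7 kg, 170 long, 25 high, lying flat. Point: its centre, half-way along, up and across. x axis points to the thin end. Thickness (along y) 31.2 mm at the butt, x = -85, to 10 mm at x = +85. The -y face, y = -10.3, is straight and parallel to x: it goes against block4. The +y face slopes 1 in 8: it goes against the taper rail. Centre of mass: x = -14 mm.
- wedge_tip (a point): Middle of the wedge's thin end face, 12.5 mm above its underside; wedge's axes. In place x points along fixture +y; tight, it lies 75 to 150 mm past the mouth: felt, not measured. Pushed on the butt the wedge runs in against some 3 to 11 N while the row closes up, then it binds against the sprung stop and the force rises over 5 to 15 mm; 18 to 25 N of steady push clamps firmly. It stays when let go.
- block1: Specimen block: ivory resin bar, 35 mm (x) x 90 mm (y) x 32 mm high, three metal strips in its top face, 0.25 kg, standing loose on the bed. First of the row, next to the end stop (up to 8 mm short of it). Origin: centre of its underside.
- block2: Like block1, second of the row.
- block3: Like block1, third of the row.
- block4: Like block1, last of the row: its -x face is one side of the wedge's gap. All four stand with 0 to 2.5 mm of play between them before clamping.
- packing_bar: Bystander: loose parallel steel bar without taper, 160 x 20 x 25 mm, on the bench. The bar and the wedge lie one to the left and one to the right of the fixture, either way round. Origin: centre of its underside, x along it.
- spare_block: Bystander: a fifth block like block1, standing on the bench beyond the fixture to the left. Origin: centre of its underside.
- bottle: Bystander: white plastic bottle, 64 mm across, 170 mm high, standing beyond the fixture to the right. Origin: centre of its underside.

How it is judged:
By the outcome, as a careful person would: the job done as asked, in the order asked, and still so for the second after the job is handed in, with the robot touching nothing.
It also fails if it takes over 64 s, if anything falls off the work surface, if the arm or the gripper's body presses on something with over 40 N, if the wrist force passes 120 N, or if a joint passes its speed limit or range.

### The arm

A 7-joint arm with a two-finger parallel gripper is mounted at the origin on the work surface. World frame = base frame: x ahead of the robot, y to its left, z up, the work surface at z = 0. Lengths are in m, angles in rad, forces in N, time in s.
With the tool pointing down it reaches from about 0.4 to 0.9 m from the base axis. Payload 5.5 kg.
Tool frame: the origin (TCP) lies midway between the tips of the shut fingers; the grasp point (between the pads) lies ctrl.grasp_offset behind it (ctrl.grasp_offset is the distance from the TCP to the grasp point, in m); z points along the fingers, y is the line along which they close (so a half turn about z gives the same grasp; the last joint's range is limited). The gripper opens to 92 mm and grips with 3 to 60 N. Pads are 19 mm wide; open, the fingers measure 130 mm over their backs; the gripper's body (75 mm by 190 mm) begins 47 mm behind the grasp point.
Start: joints at [1.592, 0.501, -0.427, 1.55, 0.221, 1.138, -0.21], TCP at [0.156, -0.631, 0.227] pointing down, gripper open.
Joint ranges: [-2.88, 2.88], [-0.31, 2.03], [-1.54, 1.56], [0.2, 2.42], [-1.41, 4.55], [0.19, 2.02], [-2.57, 2.57]. Speed limits (rad/s): [2.57, 2.57, 3.14, 3.14, 3.14, 3.14, 3.14].

### API

Orientations are given as [roll, pitch, yaw] about the fixed x, y, z axes, in that order (R = Rz(yaw) Ry(pitch) Rx(roll)).
In Python, from rig import ctrl, imaging, order gives the robot as it stands.
- The arm moves only by the tool drive_tool, never from a script. Its argument "motion" is a list of rows, each a list of 7 numbers: the shift along the tool's x, y, z in m, then the turn, a rotation vector about the tool's x, y, z in rad, then the finger opening in m, from 0 to 0.0918. In form: [[tx, ty, tz, wx, wy, wz, claw], ...]. A call has 1 to 5 rows; each row shifts and turns the commanded pose from where the row before left it, along the tool's axes as they then stand; what a row does not reach is not made up. A row lasts 1/12 s, in which the tool goes at most 41.7 mm and 7.16 degrees, less where a joint would pass 70% of its speed; a pose out of reach is approached as far as the arm can. A call with a gripper value outside its range is refused whole. The fingers move at their own pace and stop on an object; "force" is the grip in N (left out, the last holds). Time passes only in rows, so rows that do not move let the fingers close. It gives the time, the measured TCP pose, the force, the opening and the grip force at its end, in the units of the state.
- ctrl.sense(): the state, without advancing time (a new reading comes with each control period).
- imaging.snapshot(name): name is "side" or "top" or "wrist"; returns (picture, depth): 420x560x3 uint8, red, green, blue; 420x560 float32, m along the optical axis (not along the pixel's ray), 0 where there is no reading.
- imaging.camera_params(name): a dict with "camera_matrix" (3x3 intrinsics, pixels), "cam_to_world" (4x4, takes a point from camera to world coordinates); the wrist camera has in their place "mount" (4x4, takes a point from camera to tool coordinates, whose origin is the TCP and whose axes are the flange's). Camera axes: x right, y down, z forward; pixel columns grow to the right and rows downward; lengths in m; the calibration is good to about 2 mm. A picture is of the moment at which its call begins: read the wrist's pose just before it. camera_params takes no time and is no camera call.
- order.finish_job(): hands the job in; it is judged then, once.
The state is a dict: "time_s": time; "joint_pos": joint angles; "joint_velocities": joint speeds; "effort": joint torques, N m; "tool_pos": TCP position; "tool_rot": TCP orientation; "force": force on the tool from outside, world axes, zero at the start; "wrist_torque": the same for the moment, N m; "grip_width": opening from 0.0 (shut) to 1.0 (fully open); "grip_force": force on a finger pad.
Only numpy, scipy, OpenCV 4.12 (cv2) and the standard library are available. Lean on these libraries where they do the work, as an engineer would, in place of code of your own. Each camera call takes 0.05 s, during which the arm holds its last target. There are 200 camera calls.

## Working session

There is one attempt and no reset: what is moved stays moved. The work goes in short steps, Python scripts to look and compute and a tool call to move; the robot and the scene stay as the last step left them, time stands still between calls to the robot, and variables do not carry over. Pictures are saved under pics/ and viewed, at most 10 in all, crops included, and the job is handed in when it is done.

Besides the shell and the picture viewer there is one more tool, called after "Call:" by a JSON object that holds its "name" and its "arguments", one argument or row to a line. drive_tool: Moves the arm, as the interface text tells. Its arguments: {"type":"object","properties":{"motion":{"type":"array","items":{"type":"array","items":{"type":"number"}}},"force":{"type":"number"}},"required":["motion"]}

```bash
mkdir -p pics; ls
cat > h.py <<'E'
import numpy as np, cv2
from rig import ctrl, imaging, order
from scipy.spatial.transform import Rotation as R
def cam(name):
    p=imaging.camera_params(name); K=np.array(p["camera_matrix"])
    if name=="wrist":
        s=ctrl.sense(); T=np.eye(4); T[:3,:3]=R.from_euler("xyz",s["tool_rot"]).as_matrix(); T[:3,3]=s["tool_pos"]
        T=T@np.array(p["mount"])
    else: T=np.array(p["cam_to_world"])
    return K,T
def ray(K,T,uv,z):
    uv=np.atleast_2d(uv).astype(float)
    d=np.c_[uv,np.ones(len(uv))]@np.linalg.inv(K).T@T[:3,:3].T
    o=T[:3,3]; return o+d*((z-o[2])/d[:,2])[:,None]
def cloud(K,T,D):
    v,u=np.mgrid[:D.shape[0],:D.shape[1]]
    c=np.stack([u,v,np.ones_like(u)],-1)@np.linalg.inv(K).T*D[...,None]
    return c@T[:3,:3].T+T[:3,3]
def snap(name,tag):
    K,T=cam(name); I,D=imaging.snapshot(name)
    np.savez(f"{tag}.npz",I=I,D=D,K=K,T=T); cv2.imwrite(f"pics/{tag}.png",I[...,::-1]); return I,D,K,T
E
python3 - <<'E'
from h import *
print(ctrl.sense(),ctrl.grasp_offset)
for n in("top","side"):
    I,D,K,T=snap(n,n+"0"); print(n,K,T.round(3))
E
```

```text
pics
{'time_s': 0.0, 'joint_pos': array([ 1.59222125,  0.50185185, -0.42678541,  1.55146723,  0.22084763,
        1.13827659, -0.21027618]), 'joint_velocities': array([-0.0010087 ,  0.00020729, -0.00108086, -0.00017608,  0.00060625,
        0.00116342, -0.00027903]), 'effort': array([-2.92025316e-04, -5.66586399e+01, -5.81641942e+00, -2.79110885e+01,
       -6.87463162e-02,  3.06493824e-02,  2.26133106e-04]), 'tool_pos': array([ 0.15540019, -0.63042782,  0.22566817]), 'tool_rot': array([-3.13965606e+00, -2.51904625e-05,  2.41872071e-01]), 'force': array([0.40056183, 0.05289543, 0.30363628]), 'wrist_torque': array([ 0.05758934, -0.00651231, -0.01713217]), 'grip_force': 0.0, 'grip_width': 1.0024966729541336} 0.0188
top [[405.79982163   0.         278.82642132]
 [  0.         405.79982163 213.02396665]
 [  0.           0.           1.        ]] [[-0.02  -0.983  0.184  0.373]
 [-0.999  0.026  0.034  0.019]
 [-0.038 -0.183 -0.982  1.153]
 [ 0.     0.     0.     1.   ]]
side [[394.07976398   0.         281.50013516]
 [  0.         394.07976398 206.27024574]
 [  0.           0.           1.        ]] [[ 0.974 -0.142  0.178  0.414]
 [-0.227 -0.536  0.813 -0.844]
 [-0.02  -0.832 -0.554  0.655]
 [ 0.     0.     0.     1.   ]]
```

View pics/top0.png

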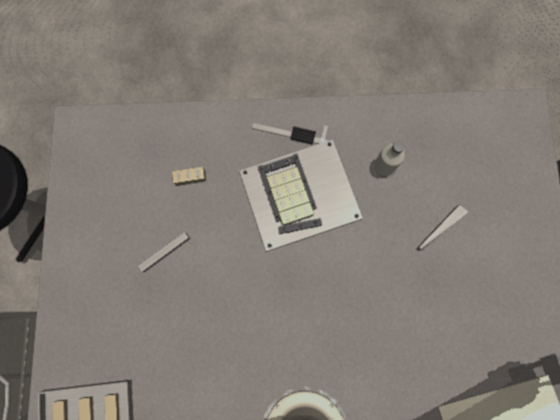

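View pics/side0.png

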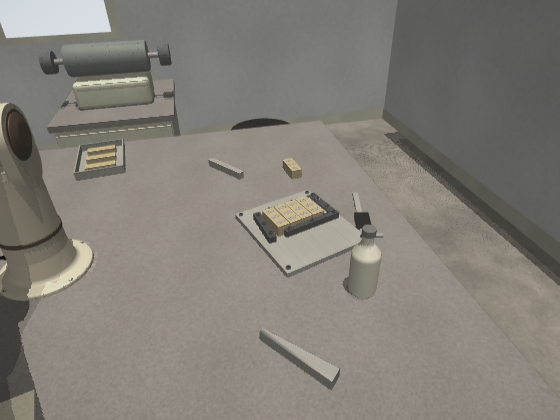

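Top view: the wedge is on the right, thin end at about (420,248) and butt at (464,209). The fixture's taper rail is on the robot side at (300,227), with the free bed and mouth to its right. Next I measure the wedge outline and the plate.

```bash
cat > m1.py <<'E'
from h import *
d=np.load("top0.npz");I,D,K,T=d["I"],d["D"],d["K"],d["T"]
P=cloud(K,T,D)
g=cv2.cvtColor(I,cv2.COLOR_RGB2GRAY)
def box(m,z,name):
    c=max(cv2.findContours(m.astype(np.uint8),cv2.RETR_EXTERNAL,cv2.CHAIN_APPROX_NONE)[0],key=cv2.contourArea)[:,0]
    w=ray(K,T,c,z)[:,:2]
    (cx,cy),(a,b),ang=cv2.minAreaRect((w*1000).astype(np.float32)); print(name,cv2.contourArea(c),round(cx),round(cy),round(a),round(b),round(ang,1)); return w
v,u=np.mgrid[:420,:560]
wm=(u>405)&(u<480)&(v>195)&(v<262)
print("bench",g[280:300,400:420].mean(), np.nanmedian(P[280:300,400:420,2]))
box(wm&(P[...,2]>.010),.025,"wedge depth")
w=box(wm&(g>135),.025,"wedge bright")
pm=(u>230)&(u<370)&(v>130)&(v<260)
w=box(pm&(P[...,2]>.006),.015,"plate depth")
w=box(pm&(g>135),.015,"plate bright")
dk=pm&(P[...,2]>.012)&(g<75)
n,l,s,c=cv2.connectedComponentsWithStats(dk.astype(np.uint8))
for i in range(1,n):
    if s[i,4]>60: box(l==i,.035,f"dark{i} {s[i]}")
bx=P[(pm&(P[...,2]>.041))];print("blocks",np.median(bx,0))
E
python3 m1.py
```

```text
bench 128.19 -0.0016103396190337849
wedge depth 461.0 527 -392 30 172 42.3
wedge bright 377.5 529 -397 30 169 42.3
plate depth 8370.5 641 -2 254 290 17.6
plate bright 8533.0 657 1 281 291 17.6
dark3 [291 131  22  13  70] 27.0 805 -15 64 29 73.3
dark9 [264 155  34  18  91] 47.5 723 50 23 104 20.9
blocks [0.62849677 0.02527107 0.04591454]
```

Call:
{"name": "drive_tool", "arguments": {
  "motion": [
    [0.04, -0.012, 0, 0, 0, 0, 0.0918],
    [0.04, -0.012, 0, 0, 0, 0, 0.0918],
    [0.04, -0.012, 0, 0, 0, 0, 0.0918],
    [0.04, -0.012, 0, 0, 0, 0, 0.0918],
    [0.04, -0.012, 0, 0, 0, 0, 0.0918]
  ]
}}

```text
time_s: 0.52
tool_pos: [0.3362, -0.5238, 0.2264]
tool_rot: [-3.141, 0.0, 0.241]
force: [0.2, -0.8, -0.6]
grip_width: 1.0
grip_force: 0.0
```

Call:
{"name": "drive_tool", "arguments": {
  "motion": [
    [0.04, -0.012, 0, 0, 0, 0, 0.0918],
    [0.04, -0.012, 0, 0, 0, 0, 0.0918],
    [0.04, -0.012, 0, 0, 0, 0, 0.0918],
    [0.04, -0.012, 0, 0, 0, 0, 0.0918],
    [0.03, -0.012, 0, 0, 0, 0, 0.0918]
  ]
}}

```text
time_s: 0.93
tool_pos: [0.508, -0.4187, 0.2264]
tool_rot: [-3.141, -0.001, 0.244]
force: [0.0, -0.1, -0.0]
grip_width: 0.998
grip_force: 0.0
```

Call:
{"name": "drive_tool", "arguments": {
  "motion": [
    [0, 0, 0, 0, 0, 0.12, 0.0918],
    [0, 0, 0, 0, 0, 0.12, 0.0918],
    [0, 0, 0, 0, 0, 0.12, 0.0918],
    [0, 0, 0, 0, 0, 0.12, 0.0918],
    [0, 0, 0, 0, 0, 0.12, 0.0918]
  ]
}}

```text
time_s: 1.35
tool_pos: [0.5046, -0.4213, 0.226]
tool_rot: [-3.141, 0.001, -0.364]
force: [0.9, 0.1, -0.2]
grip_width: 0.998
grip_force: 0.0
```

Call:
{"name": "drive_tool", "arguments": {
  "motion": [
    [0, 0, 0, 0, 0, 0.12, 0.0918],
    [0, 0, 0, 0, 0, 0.12, 0.0918],
    [0, 0, 0, 0, 0, 0.12, 0.0918],
    [0, 0, 0, 0, 0, 0.12, 0.0918],
    [0, 0, 0, 0, 0, 0.12, 0.0918]
  ]
}}

```text
time_s: 1.77
tool_pos: [0.5045, -0.4214, 0.2261]
tool_rot: [3.141, 0.001, -0.964]
force: [-0.2, -1.3, -0.3]
grip_width: 1.001
grip_force: 0.0
```

Run:
```python
from h import *
s=ctrl.sense();print(s["tool_pos"],s["tool_rot"],s["joint_pos"],s["time_s"])
print(np.array(imaging.camera_params("wrist")["mount"]).round(3))
snap("wrist","w1")
```

```text
[ 0.50452154 -0.42135476  0.22609167] [ 3.14135291e+00  1.11571198e-03 -9.64127942e-01] [ 0.8436922   0.4945963  -0.26525887  1.53418972  0.13769746  1.13233907
 -1.98483496] 1.7667
[[-0.    -0.966 -0.257  0.069]
 [ 1.    -0.     0.001  0.001]
 [-0.001 -0.257  0.966 -0.158]
 [ 0.     0.     0.     1.   ]]
```

View pics/w1.png

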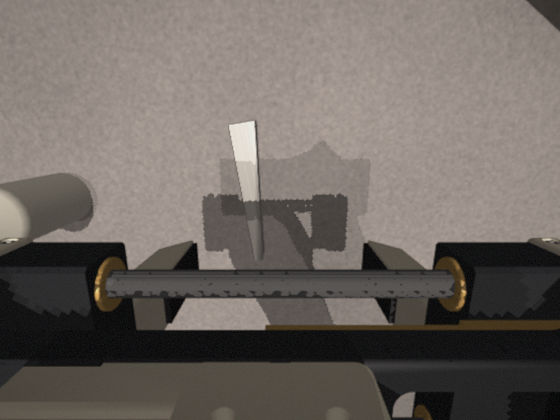

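The wrist picture shows the wedge with its butt at (229..256,122) and tip at about (262,258). I measure its outline, heights and which side slopes.

```bash
cat > m2.py <<'E'
from h import *
import sys
d=np.load(sys.argv[1]);I,D,K,T=d["I"],d["D"],d["K"],d["T"]
P=cloud(K,T,D)
v,u=np.mgrid[:420,:560]
m=(v<265)&(u>200)&(u<300)&(v>100)&(P[...,2]>.016)&(P[...,2]<.05)&(D>0)
c=max(cv2.findContours(m.astype(np.uint8),cv2.RETR_EXTERNAL,cv2.CHAIN_APPROX_NONE)[0],key=cv2.contourArea)
mm=np.zeros(m.shape,np.uint8);cv2.drawContours(mm,[c],-1,1,-1)
Q=P[mm>0];print("n",len(Q),"z",np.percentile(Q[:,2],[5,50,95]).round(4))
q=cv2.minAreaRect((Q[:,:2]*1000).astype(np.float32));print("depth rect",q)
ap=cv2.approxPolyDP(c,3,True)[:,0];print(ap.tolist());print((ray(K,T,ap,.025)*1000).round(0)[:,:2].tolist())
# edges: bin along axis
w=Q[:,:2];ctr=w.mean(0);ax=np.linalg.svd(w-ctr,full_matrices=False)[2][0]
if ax@[-1,1]<0: ax=-ax
n=np.array([-ax[1],ax[0]]);s=(w-ctr)@ax;t=(w-ctr)@n
L=[];Rr=[]
for a in np.arange(s.min()+.01,s.max()-.01,.005):
    k=abs(s-a)<.0025;L.append((a,t[k].max()));Rr.append((a,t[k].min()))
th=np.degrees(np.arctan2(ax[1],ax[0]))
for nm,E in(("left(+n)",L),("right",Rr)):
    p=np.polyfit(*np.array(E).T,1);print(nm,"angle",th+np.degrees(np.arctan(p[0])),"off",p[1]*1000)
print("s range",s.min(),s.max(),"ctr",ctr,"axis",th)
# end edge angle of butt
k=s<s.min()+.004;b=w[k];vy=np.polyfit(t[k],s[k],1);
E=[(a,s[abs(t-a)<.0015].min()) for a in np.arange(-.012,.0125,.003) if (abs(t-a)<.0015).sum()>5]
pe=np.polyfit(*np.array(E).T,1);print("butt edge normal angle",th-np.degrees(np.arctan(pe[0])),E)
E
python3 m2.py w1.npz
```

```text
n 2566 z [0.0233 0.0248 0.0261]
depth rect ((517.1328735351562, -409.40869140625), (57.68571472167969, 169.68624877929688), 43.53428268432617)
[[253, 120], [229, 124], [253, 256], [258, 260], [262, 259]]
[[575.0, -472.0], [595.0, -452.0], [483.0, -333.0], [475.0, -332.0], [472.0, -336.0]]
left(+n) angle 125.14795002687988 off 12.458201342302294
right angle 133.72035897506618 off -12.0232240015988
s range -0.06804415322407177 0.10276717515742319 ctr [ 0.54127467 -0.41093367] axis 130.03622785899864
butt edge normal angle 134.80498934680944 [(np.float64(-0.012), np.float64(-0.06611924382281706)), (np.float64(-0.009000000000000001), np.float64(-0.06581390508798844)), (np.float64(-0.006000000000000002), np.float64(-0.06667325220402118)), (np.float64(-0.0030000000000000027), np.float64(-0.06636816576768283)), (np.float64(-3.469446951953614e-18), np.float64(-0.06714643625574618)), (np.float64(0.0029999999999999957), np.float64(-0.06688530730302998)), (np.float64(0.005999999999999995), np.float64(-0.06760013919468857)), (np.float64(0.008999999999999994), np.float64(-0.06746245275882196)), (np.float64(0.011999999999999993), np.float64(-0.06804415322407177))]
```

Right edge is straight (133°, square to the butt), the left slopes. So it lies upright with its x at about 133°, and the grip spot is (0.541,-0.411). I turn the long way round so joint 7 stays in range at the fixture.

Call:
{"name": "drive_tool", "arguments": {
  "motion": [
    [0, 0, 0, 0, 0, -0.12, 0.0918],
    [0, 0, 0, 0, 0, -0.12, 0.0918],
    [0, 0, 0, 0, 0, -0.12, 0.0918],
    [0, 0, 0, 0, 0, -0.12, 0.0918],
    [0, 0, 0, 0, 0, -0.12, 0.0918]
  ]
}}

```text
time_s: 2.23
tool_pos: [0.5046, -0.4214, 0.2263]
tool_rot: [-3.141, 0.001, -0.349]
force: [-0.1, -0.2, 0.5]
grip_width: 0.999
grip_force: 0.0
```

Call:
{"name": "drive_tool", "arguments": {
  "motion": [
    [0, 0, 0, 0, 0, -0.12, 0.0918],
    [0, 0, 0, 0, 0, -0.12, 0.0918],
    [0, 0, 0, 0, 0, -0.12, 0.0918],
    [0, 0, 0, 0, 0, -0.12, 0.0918],
    [0, 0, 0, 0, 0, -0.12, 0.0918]
  ]
}}

```text
time_s: 2.65
tool_pos: [0.5046, -0.4215, 0.2263]
tool_rot: [-3.141, 0.0, 0.251]
force: [-0.0, 0.1, -0.5]
grip_width: 1.002
grip_force: 0.0
```

Call:
{"name": "drive_tool", "arguments": {
  "motion": [
    [0, 0, 0, 0, 0, -0.12, 0.0918],
    [0, 0, 0, 0, 0, -0.12, 0.0918],
    [0, 0, 0, 0, 0, -0.12, 0.0918],
    [0, 0, 0, 0, 0, -0.12, 0.0918],
    [0, 0, 0, 0, 0, -0.12, 0.0918]
  ]
}}

```text
time_s: 3.07
tool_pos: [0.5046, -0.4216, 0.2263]
tool_rot: [-3.141, 0.0, 0.851]
force: [0.1, -0.2, -0.9]
grip_width: 0.998
grip_force: 0.0
```

Call:
{"name": "drive_tool", "arguments": {
  "motion": [
    [0, 0, 0, 0, 0, -0.12, 0.0918],
    [0, 0, 0, 0, 0, -0.12, 0.0918],
    [0, 0, 0, 0, 0, -0.12, 0.0918],
    [0, 0, 0, 0, 0, -0.12, 0.0918],
    [0, 0, 0, 0, 0, -0.12, 0.0918]
  ]
}}

```text
time_s: 3.48
tool_pos: [0.5045, -0.4216, 0.2263]
tool_rot: [-3.141, -0.0, 1.451]
force: [-0.4, -0.5, -0.3]
grip_width: 1.002
grip_force: 0.0
```

Call:
{"name": "drive_tool", "arguments": {
  "motion": [
    [0, 0, 0, 0, 0, -0.12, 0.0918],
    [0, 0, 0, 0, 0, -0.12, 0.0918],
    [0, 0, 0, 0, 0, -0.12, 0.0918],
    [0, 0, 0, 0, 0, -0.12, 0.0918],
    [0, 0, 0, 0, 0, -0.12, 0.0918]
  ]
}}

```text
time_s: 3.9
tool_pos: [0.5045, -0.4216, 0.2264]
tool_rot: [-3.141, -0.001, 2.051]
force: [0.2, 0.3, -0.0]
grip_width: 0.998
grip_force: 0.0
```

Call:
{"name": "drive_tool", "arguments": {
  "motion": [
    [0, 0, 0, 0, 0, -0.12, 0.0918],
    [0, 0, 0, 0, 0, -0.12, 0.0918],
    [0, 0, 0, 0, 0, 0, 0.0918],
    [0, 0, 0, 0, 0, 0, 0.0918]
  ]
}}

```text
time_s: 4.23
tool_pos: [0.5046, -0.4216, 0.2263]
tool_rot: [3.141, -0.001, 2.28]
force: [-0.2, -0.6, 0.8]
grip_width: 1.0
grip_force: 0.0
```

Call:
{"name": "drive_tool", "arguments": {
  "motion": [
    [-0.008, 0.018, 0, 0, 0, 0, 0.0918],
    [-0.008, 0.018, 0, 0, 0, 0.01, 0.0918],
    [0, 0, 0.04, 0, 0, 0, 0.0918],
    [0, 0, 0.04, 0, 0, 0, 0.0918],
    [0, 0, 0.04, 0, 0, 0, 0.0918]
  ]
}}

```text
time_s: 4.65
tool_pos: [0.5435, -0.4103, 0.1062]
tool_rot: [3.141, 0.002, 2.27]
force: [-0.1, 0.0, -0.1]
grip_width: 1.0
grip_force: 0.0
```

Call:
{"name": "drive_tool", "arguments": {
  "motion": [
    [0, 0, 0.04, 0, 0, 0, 0.0918],
    [0, 0, 0.03, 0, 0, 0, 0.0918],
    [0, 0, 0.02, 0, 0, 0, 0.0918],
    [0, 0, 0.01, 0, 0, 0, 0.0918],
    [0, 0, 0, 0, 0, 0, 0.0918]
  ]
}}

```text
time_s: 5.07
tool_pos: [0.5409, -0.4092, 0.004]
tool_rot: [-3.14, -0.004, 2.27]
force: [-0.2, 0.3, 0.5]
grip_width: 0.998
grip_force: 0.0
```

Call:
{"name": "drive_tool", "arguments": {
  "motion": [
    [0, 0, 0.002, 0, 0, 0, 0.04],
    [0, 0, 0, 0, 0, 0, 0.02],
    [0, 0, 0, 0, 0, 0, 0.01],
    [0, 0, 0, 0, 0, 0, 0.01],
    [0, 0, 0, 0, 0, 0, 0.01]
  ],
  "force": 50
}}

```text
time_s: 5.48
tool_pos: [0.5432, -0.4109, 0.0061]
tool_rot: [3.141, 0.002, 2.271]
force: [0.2, -1.0, 0.4]
grip_width: 0.686
grip_force: 0.0
```

Call:
{"name": "drive_tool", "arguments": {
  "motion": [
    [0, 0, 0, 0, 0, 0, 0.01],
    [0, 0, 0, 0, 0, 0, 0.01],
    [0, 0, 0, 0, 0, 0, 0.01],
    [0, 0, 0, 0, 0, 0, 0.01],
    [0, 0, 0, 0, 0, 0, 0.01]
  ],
  "force": 50
}}

```text
time_s: 5.9
tool_pos: [0.5425, -0.4102, 0.0047]
tool_rot: [3.142, -0.0, 2.272]
force: [1.1, 0.5, -0.1]
grip_width: 0.327
grip_force: 0.0
```

Call:
{"name": "drive_tool", "arguments": {
  "motion": [
    [0, 0, 0, 0, 0, 0, 0.01],
    [0, 0, 0, 0, 0, 0, 0.01],
    [0, 0, 0, 0, 0, 0, 0.01],
    [0, 0, 0, 0, 0, 0, 0.01],
    [0, 0, 0, 0, 0, 0, 0.01]
  ],
  "force": 50
}}

```text
time_s: 6.32
tool_pos: [0.5426, -0.4102, 0.0047]
tool_rot: [3.141, -0.0, 2.272]
force: [0.9, -0.5, -0.8]
grip_width: 0.249
grip_force: 49.9
```

Call:
{"name": "drive_tool", "arguments": {
  "motion": [
    [0, 0, -0.02, 0, 0, 0, 0.01],
    [0, 0, -0.03, 0, 0, 0, 0.01],
    [0, 0, -0.03, 0, 0, 0, 0.01],
    [0, 0, -0.03, 0, 0, 0, 0.01],
    [0, 0, 0, 0, 0, 0, 0.01]
  ]
}}

```text
time_s: 6.73
tool_pos: [0.5455, -0.4115, 0.1203]
tool_rot: [3.139, 0.007, 2.272]
force: [1.3, -0.1, -5.1]
grip_width: 0.247
grip_force: 49.9
```

Run:
```python
from h import *
s=ctrl.sense();print(s["tool_pos"],s["tool_rot"],s["grip_width"],s["grip_force"],s["joint_pos"])
snap("wrist","w2")
```

```text
[ 0.54553995 -0.41146743  0.12031916] [3.13931154 0.0074199  2.27169093] 0.2465795469076936 49.87784755445318 [ 1.16374587  0.80041563 -0.86813484  1.54032397  0.66045439  1.10551351
  0.84610947]
```

View pics/w2.png

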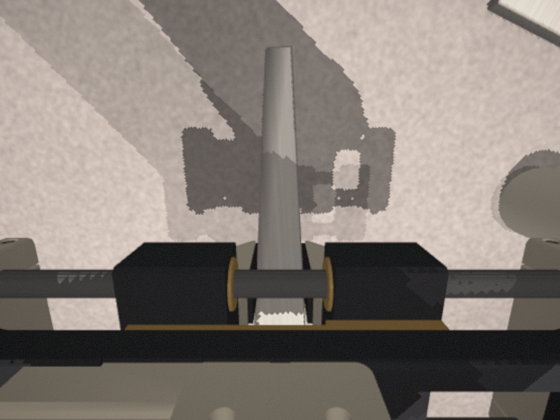

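The wedge is held, tip at (278,46), straight edge on the image right. I measure its pose in the tool frame.

```bash
cat > m3.py <<'E'
from h import *
d=np.load("w2.npz");I,D=d["I"],d["D"];K=d["K"]
M=np.array(imaging.camera_params("wrist")["mount"])
P=cloud(K,M,D)  # tool coords
v,u=np.mgrid[:420,:560]
m=(v<240)&(v>30)&(u>240)&(u<320)&(P[...,2]<.03)&(D>0)
print("top z tool",np.percentile(P[m][:,2],[5,50,95]).round(4))
rows=range(70,236,6)
zt=np.median(P[m][:,2])
l=np.array([[np.where(m[r])[0].min()-.5,r] for r in rows]);r=np.array([[np.where(m[r])[0].max()+.5,r] for r in rows])
for n,e in(("slope",l),("straight",r)):
    w=ray(K,M,e,zt)*1000; p=np.polyfit(w[:,0],w[:,1],1); print(n,"angle",np.degrees(np.arctan(p[0])),"y at x=0",p[1],"res",np.std(w[:,1]-np.polyval(p,w[:,0])))
vt=min(np.where(m[:,277])[0]);print("tip x",ray(K,M,[[277,vt-.5]],zt)*1000,vt)
p0=P[m];A=np.c_[p0[:,:2],np.ones(len(p0))];print("plane",np.linalg.lstsq(A,p0[:,2],rcond=None)[0])
E
python3 m3.py
```

```text
top z tool [-0.0207 -0.0196 -0.0184]
slope angle 3.1791821576877464 y at x=0 -13.09613869213568 res 0.12500490804842965
straight angle -3.575402140883905 y at x=0 9.99564512166463 res 0.12814528503960956
tip x [[102.53560606  -2.24892821 -19.61453274]] 47
plane [ 0.00688065  0.01262355 -0.01998401]
```

Call:
{"name": "drive_tool", "arguments": {
  "motion": [
    [0.018, 0.03, -0.01, 0, 0, 0, 0.01],
    [0.018, 0.03, -0.01, 0, 0, 0, 0.01],
    [0.018, 0.03, -0.01, 0, 0, 0, 0.01],
    [0.018, 0.03, -0.01, 0, 0, 0, 0.01],
    [0.018, 0.03, 0, 0, 0, 0, 0.01]
  ]
}}

```text
time_s: 7.2
tool_pos: [0.5987, -0.2433, 0.1537]
tool_rot: [-3.141, -0.001, 2.271]
force: [1.2, 0.0, -6.3]
grip_width: 0.246
grip_force: 49.9
```

Call:
{"name": "drive_tool", "arguments": {
  "motion": [
    [0.016, 0.03, 0, 0, 0, 0, 0.01],
    [0, 0, 0, 0, 0, 0.11, 0.01],
    [0, 0, 0, 0, 0, 0.11, 0.01],
    [0, 0, 0, 0, 0, 0.11, 0.01],
    [0, 0, 0, 0, 0, 0.11, 0.01]
  ]
}}

```text
time_s: 7.62
tool_pos: [0.6094, -0.2129, 0.1511]
tool_rot: [-3.137, -0.002, 1.827]
force: [0.9, -0.0, -6.9]
grip_width: 0.246
grip_force: 49.9
```

Call:
{"name": "drive_tool", "arguments": {
  "motion": [
    [0, 0, 0, 0, 0, 0, 0.01],
    [0, 0, 0, 0, 0, 0, 0.01],
    [0, 0, 0, 0, 0, 0, 0.01]
  ]
}}

```text
time_s: 7.87
tool_pos: [0.6106, -0.2131, 0.153]
tool_rot: [-3.139, -0.001, 1.835]
force: [-0.4, -0.0, -7.5]
grip_width: 0.249
grip_force: 49.9
```

Run:
```python
from h import *
s=ctrl.sense();print(s["tool_pos"],s["tool_rot"],s["grip_width"],s["grip_force"],s["joint_pos"])
snap("wrist","w3")
d=np.load("side0.npz");print("bottle front base",ray(d["K"],d["T"],[[363,297],[350,285],[378,285]],0))
d=np.load("top0.npz");P=cloud(d["K"],d["T"],d["D"]);b=P[130:190,360:420].reshape(-1,3);b=b[b[:,2]>.08];print("bottle top cam",np.median(b,0),b.min(0),b.max(0))
```

```text
[ 0.61063309 -0.21305452  0.15303549] [-3.13928874e+00 -1.37544576e-03  1.83498623e+00] 0.2489106146095793 49.90113063613535 [ 0.8522442   0.68048615 -0.81715372  1.61161653  0.54253343  1.09314406
  0.15296266]
bottle front base [[ 0.71635806 -0.28312967  0.        ]
 [ 0.70209411 -0.24146283  0.        ]
 [ 0.76396429 -0.25719139  0.        ]]
bottle top cam [ 0.7104426  -0.24270556  0.11945283] [ 0.37339194 -0.28241026  0.08051482] [0.75026872 0.0189742  1.15253373]
```

View pics/w3.png

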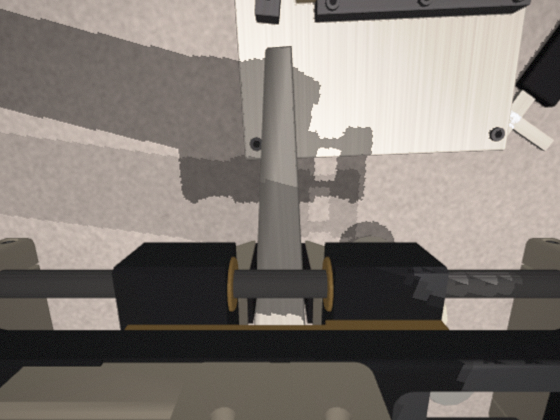

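Top of this picture: taper rail end at (256-280,20), side rail from (316,15), and the gap between them. The bottle stands near (0.725,-0.25), so I will stay clear of it when lowering. I go forward, up and to the side to see the gap past the wedge.

Call:
{"name": "drive_tool", "arguments": {
  "motion": [
    [0.02, -0.01, -0.025, 0, 0, 0, 0.01],
    [0.02, -0.015, -0.025, 0, 0, 0, 0.01],
    [0.02, -0.015, -0.025, 0, 0, 0, 0.01],
    [0.02, -0.015, -0.025, 0, 0, 0, 0.01],
    [0.02, 0, 0, 0, 0, 0, 0.01]
  ]
}}

```text
time_s: 8.33
tool_pos: [0.5326, -0.1309, 0.2588]
tool_rot: [3.139, 0.005, 1.833]
force: [2.1, -0.7, -7.3]
grip_width: 0.246
grip_force: 49.9
```

Call:
{"name": "drive_tool", "arguments": {
  "motion": [
    [0, 0, 0, 0, 0, 0, 0.01],
    [0, 0, 0, 0, 0, 0, 0.01],
    [0, 0, 0, 0, 0, 0, 0.01]
  ]
}}

```text
time_s: 8.58
tool_pos: [0.5326, -0.1314, 0.2545]
tool_rot: [-3.141, 0.001, 1.833]
force: [-0.7, -0.8, -7.0]
grip_width: 0.25
grip_force: 49.9
```

Run:
```python
from h import *
s=ctrl.sense();print(s["tool_pos"],s["tool_rot"],s["time_s"])
I,D,K,T=snap("wrist","w4");print(K)
P=cloud(K,T,D)
for n,(a,b) in {"z":(60,60)}.items(): print(P[60:200:20,100:500:50,2].round(3))
```

```text
[ 0.53256874 -0.13141539  0.25448972] [-3.14106753e+00  8.76279092e-04  1.83276930e+00] 8.5833
[[303.6378566    0.         279.84691035]
 [  0.         303.6378566  212.20189352]
 [  0.           0.           1.        ]]
[[ 0.    -0.    -0.     0.001  0.014  0.046  0.046  0.046]
 [-0.001  0.001  0.     0.001  0.016  0.048  0.047  0.048]
 [ 0.001 -0.     0.412  0.     0.016  0.048  0.048  0.045]
 [ 0.001 -0.001 -0.001  0.     0.014  0.048  0.046  0.048]
 [-0.     0.    -0.001 -0.001  0.015  0.015  0.016  0.013]
 [ 0.001 -0.001 -0.001 -0.001  0.014  0.016  0.014  0.014]
 [ 0.001 -0.     0.    -0.     0.015  0.013  0.015  0.014]]
```

View pics/w4.png

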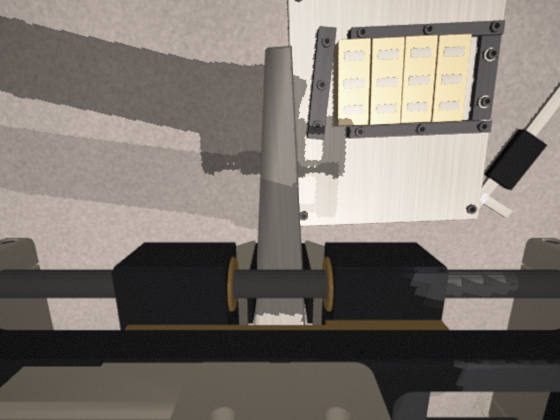

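The view shows the taper rail (305-335, 28-135), block4's left edge at u≈338, and side rails at v≈30 and v≈130. I fit the fixture frame and the gap.

```bash
cat > m4.py <<'E'
from h import *
d=np.load("w4.npz");I,D,K,T=d["I"],d["D"],d["K"],d["T"]
P=cloud(K,T,D);g=cv2.cvtColor(I,cv2.COLOR_RGB2GRAY);Y,X=np.mgrid[:420,:560]
def line(px,z,nm):
    w=ray(K,T,np.array(px,float),z)[:,:2];c,dv=w.mean(0),None
    vx,vy,x0,y0=cv2.fitLine((w*1000).astype(np.float32),cv2.DIST_HUBER,0,.01,.01).ravel()
    res=np.abs((w*1000-[x0,y0])@[-vy,vx]).mean()
    a=np.degrees(np.arctan2(vy,vx))%180;print(nm,"ang",a.round(2),"pt",x0.round(1),y0.round(1),"res",res.round(2),len(px));return a,np.array([x0,y0]),np.array([vx,vy])
# plate front edge y=-175: bright->bench, rows 205..240
e=[]
for u in list(range(340,465,4)):
    col=P[205:240,u,2]; gg=g[205:240,u].astype(float); k=np.argmin(np.diff(cv2.GaussianBlur(gg[:,None],(1,3),0).ravel())); e.append((u,205+k+.5))
front=line(e,.015,"plate front")
# plate left edge x=-130 : rows 5..40 and depth
e=[(np.where(P[v,285:330,2]>.008)[0].min()+285-.5,v) for v in range(4,200,4) if not (40<v<=200 and 0)]
e=[q for q in e if q[0]>287]; 
left=line([q for q in e if q[1]<40],.015,"plate left")
rail=(P[...,2]>.025)&(P[...,2]<.041)&(g<110)
rr=[];rl=[]
for v in range(36,128,4):
    us=np.where(rail[v,300:345])[0]+300
    run=us[us<334]; rr.append((run.max()+.5,v)); rl.append((run.min()-.5,v))
tr=line(rr,.035,"taper rail row face(top)");line(rl,.035,"taper rail back")
blk=(P[...,2]>.041)&(P[...,2]<.055)&(X>325)&(X<475)&(Y>25)&(Y<130)&(g>120)
b=[(np.where(blk[v])[0].min()-.5,v) for v in range(44,122,3)];b4=line(b,.047,"block4 -x face")
b=[(np.where(blk[v])[0].max()+.5,v) for v in range(44,118,3)];b1=line(b,.047,"block1 +x face")
# side rail lower outer edge y=-60
b=[]
for u in range(352,490,5):
    vs=np.where(rail[110:150,u])[0]
    if len(vs): b.append((u,110+vs.max()+.5))
sr=line(b,.035,"side rail outer y=-60")
np.savez("fit.npz",pt=tr[1],b4=b4[1])
E
python3 m4.py
```

```text
plate front ang 17.47 pt 705.1 -136.9 res 0.42 32
plate left ang 106.47 pt 490.0 57.0 res 0.23 9
taper rail row face(top) ang 87.59 pt 548.6 9.3 res 4.04 23
taper rail back ang 100.35 pt 532.9 7.7 res 0.28 23
block4 -x face ang 107.79 pt 560.5 7.3 res 0.0 26
block1 +x face ang 107.15 pt 699.7 40.8 res 0.27 25
side rail outer y=-60 ang 17.17 pt 699.4 -18.1 res 0.33 28
```

Call:
{"name": "drive_tool", "arguments": {
  "motion": [
    [0, 0, 0, 0, 0, 0.021, 0.01],
    [-0.015, 0.03, 0, 0, 0, 0, 0.01],
    [-0.0155, 0.0296, 0, 0, 0, 0, 0.01],
    [0, 0, 0.04, 0, 0, 0, 0.01],
    [0, 0, 0.04, 0, 0, 0, 0.01]
  ]
}}

```text
time_s: 9.05
tool_pos: [0.6028, -0.1476, 0.1756]
tool_rot: [3.134, 0.002, 1.807]
force: [-1.1, 0.3, -9.5]
grip_width: 0.246
grip_force: 49.9
```

Call:
{"name": "drive_tool", "arguments": {
  "motion": [
    [0, 0, 0.04, 0, 0, 0, 0.01],
    [0, 0, 0.04, 0, 0, 0, 0.01],
    [0, 0, 0.03, 0, 0, 0, 0.01],
    [0, 0, 0, 0, 0, 0, 0.01],
    [0, 0, 0, 0, 0, 0, 0.01]
  ]
}}

```text
time_s: 9.47
tool_pos: [0.5963, -0.1462, 0.0625]
tool_rot: [-3.137, -0.003, 1.81]
force: [0.6, 0.6, -6.4]
grip_width: 0.247
grip_force: 49.9
```

Run:
```python
from h import *
s=ctrl.sense();print(s["tool_pos"],s["tool_rot"],s["time_s"])
I,D,K,T=snap("wrist","w5")
snap("top","top5")
```

```text
[ 0.59630598 -0.14623803  0.06248034] [-3.13719957e+00 -3.01172061e-03  1.80970927e+00] 9.4667
```

View pics/w5.png

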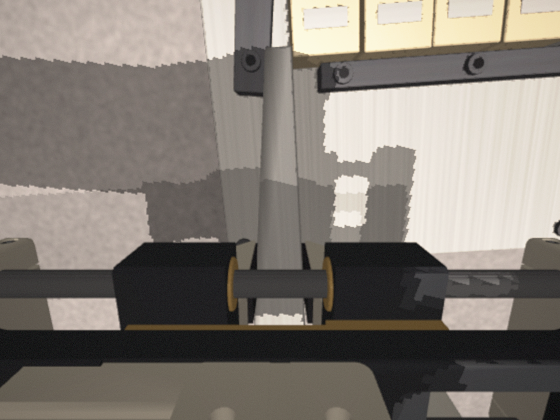

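Tip at (278,46) sits over the gap between the taper rail (right edge u≈270) and block4 (left edge u≈291). I check the lateral fit numerically in the same picture.

```bash
cat >> h.py <<'E'
ph=np.radians(17.4);FX=np.array([np.cos(ph),np.sin(ph)]);FY=np.array([-np.sin(ph),np.cos(ph)])
def fix(w): w=np.atleast_2d(w)[:,:2]*1000; return np.c_[w@FX-614.2,w@FY+166.4].round(1)
E
python3 - <<'E'
from h import *
d=np.load("w5.npz");I,D,K,T=d["I"],d["D"],d["K"],d["T"];g=cv2.cvtColor(I,cv2.COLOR_RGB2GRAY);P=cloud(K,T,D)
Z=P[...,2]
for v in (52,60,66,90,130,180,220):
    us=np.where((Z[v,240:320]>.07)&(D[v,240:320]>0)&(D[v,240:320]<.2))[0]+240
    print(v,us.min(),us.max(),"wedge",fix(ray(K,T,[[us.min()-.5,v],[us.max()+.5,v]],.082)).tolist())
for v in (6,14,22,30,38,48):
    r=np.where((Z[v,225:300]>.025)&(Z[v,225:300]<.041))[0]+225
    b=np.where((Z[v,265:340]>.041)&(Z[v,265:340]<.055))[0]+265
    if len(r): print(v,"rail",fix(ray(K,T,[[r.min()-.5,v],[r.max()+.5,v]],.035)).tolist(), "blk",fix(ray(K,T,[[b.min()-.5,v]],.047)).tolist() if len(b) else None)
E
```

```text
52 265 291 wedge [[-89.6, -51.2], [-78.5, -51.9]]
60 264 291 wedge [[-90.3, -54.2], [-78.6, -54.9]]
66 264 292 wedge [[-90.5, -56.4], [-78.4, -57.2]]
90 263 293 wedge [[-91.6, -65.8], [-78.4, -66.7]]
130 262 295 wedge [[-93.4, -82.2], [-78.4, -83.1]]
180 260 297 wedge [[-96.1, -104.2], [-78.7, -105.3]]
220 258 299 wedge [[-98.6, -123.2], [-78.7, -124.4]]
6 rail [[-105.6, -16.6], [-76.7, -18.6]] blk [[-77.3, -22.8]]
14 rail [[-106.0, -20.4], [-76.4, -22.4]] blk [[-77.0, -26.4]]
22 rail [[-107.0, -24.2], [-76.6, -26.2]] blk [[-77.2, -29.9]]
30 rail [[-107.4, -28.1], [-76.3, -30.1]] blk [[-76.9, -33.6]]
38 rail [[-107.8, -32.0], [-76.5, -34.0]] blk [[-77.1, -37.3]]
48 rail [[-108.3, -36.9], [-90.1, -38.1]] blk [[-76.8, -41.9]]
```

Straight face is parallel to the row, 1.5 mm clear of block4, and about 1 mm clear of the rail for s≈25. I lower to the bed and slide in.

Call:
{"name": "drive_tool", "arguments": {
  "motion": [
    [0, 0.0005, 0.02, 0, 0, 0, 0.01],
    [0, 0, 0.01, 0, 0, 0, 0.01],
    [0, 0, 0.007, 0, 0, 0, 0.01],
    [0, 0, 0.003, 0, 0, 0, 0.01],
    [0, 0, 0, 0, 0, 0, 0.01]
  ]
}}

```text
time_s: 9.98
tool_pos: [0.5984, -0.1463, 0.0249]
tool_rot: [-3.141, 0.0, 1.811]
force: [0.1, -0.5, -6.9]
grip_width: 0.245
grip_force: 49.9
```

Call:
{"name": "drive_tool", "arguments": {
  "motion": [
    [0, 0, 0, 0, 0, 0, 0.01],
    [0, 0, 0, 0, 0, 0, 0.01]
  ]
}}

```text
time_s: 10.15
tool_pos: [0.5991, -0.1461, 0.0256]
tool_rot: [3.14, 0.001, 1.811]
force: [-0.5, -0.6, -6.9]
grip_width: 0.247
grip_force: 49.9
```

```bash
cat > m6.py <<'E'
from h import *
s=ctrl.sense();print(s["tool_pos"],s["tool_rot"],s["force"])
I,D,K,T=snap("wrist","w6");P=cloud(K,T,D);Z=P[...,2]
zt=s["tool_pos"][2]+.0196
for v in (54,66,90,130,180,220):
    us=np.where((D[v,240:320]>0)&(D[v,240:320]<.19)&(Z[v,240:320]>.035))[0]+240
    print(v,us.min(),us.max(),"wedge",fix(ray(K,T,[[us.min()-.5,v],[us.max()+.5,v]],zt)).tolist())
for v in (3,10,18,26,34,42):
    b=np.where((Z[v,285:360]>.041)&(Z[v,285:360]<.055)&(I[v,285:360,2]<I[v,285:360,0]-20.))[0]+285
    if len(b): print(v,"blk",b.min(),fix(ray(K,T,[[b.min()-.5,v]],.047)).tolist())
E
python3 m6.py
```

```text
[ 0.59914726 -0.14608612  0.0256278 ] [3.14034389e+00 5.62460625e-04 1.81081562e+00] [-0.52440004 -0.64012548 -6.94369251]
54 240 291 wedge [[-97.4, -52.0], [-76.0, -53.4]]
66 243 291 wedge [[-96.6, -56.6], [-76.2, -57.9]]
90 263 293 wedge [[-89.1, -66.5], [-75.9, -67.3]]
130 262 295 wedge [[-90.8, -82.8], [-75.9, -83.8]]
180 260 297 wedge [[-93.4, -104.8], [-76.1, -105.9]]
220 258 299 wedge [[-95.9, -123.7], [-76.1, -125.0]]
3 blk 287 [[-77.1, -35.5]]
10 blk 287 [[-77.2, -37.9]]
18 blk 288 [[-77.0, -40.7]]
26 blk 289 [[-76.7, -43.5]]
34 blk 289 [[-76.9, -46.4]]
```

View pics/w6.png

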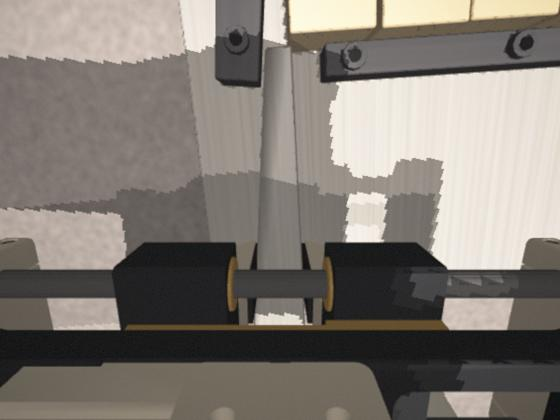

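The wedge's straight face is at x=-76.0 against block4's -77.0 (block corner at (288,45)). I shift 2 mm towards the rail, lower, then slide in 15 mm.

Call:
{"name": "drive_tool", "arguments": {
  "motion": [
    [0, -0.002, 0.002, 0, 0, 0, 0.01],
    [0, 0, 0.002, 0, 0, 0, 0.01],
    [0, 0, 0.001, 0, 0, 0, 0.01],
    [0, 0, 0, 0, 0, 0, 0.01]
  ]
}}

```text
time_s: 10.53
tool_pos: [0.5964, -0.1467, 0.0197]
tool_rot: [-3.141, 0.0, 1.811]
force: [-0.0, -0.0, -5.4]
grip_width: 0.249
grip_force: 49.9
```

Call:
{"name": "drive_tool", "arguments": {
  "motion": [
    [0.004, -0.0002, 0, 0, 0, 0, 0.01],
    [0.004, -0.0003, 0, 0, 0, 0, 0.01],
    [0.004, -0.0002, 0, 0, 0, 0, 0.01],
    [0.003, -0.0002, 0, 0, 0, 0, 0.01],
    [0, 0, 0, 0, 0, 0, 0.01]
  ]
}}

```text
time_s: 10.95
tool_pos: [0.5923, -0.1304, 0.0199]
tool_rot: [3.141, -0.001, 1.812]
force: [0.3, 1.0, -6.5]
grip_width: 0.249
grip_force: 49.9
```

Call:
{"name": "drive_tool", "arguments": {
  "motion": [
    [0, 0, 0, 0, 0, 0, 0.01],
    [0, 0, 0, 0, 0, 0, 0.01]
  ]
}}

```text
time_s: 11.12
tool_pos: [0.5923, -0.1319, 0.0198]
tool_rot: [3.141, -0.0, 1.811]
force: [0.1, 0.6, -6.3]
grip_width: 0.248
grip_force: 49.9
```

```bash
python3 m6.py
```

```text
[ 0.59232337 -0.13192445  0.01982303] [ 3.14112495e+00 -5.16614176e-05  1.81105883e+00] [ 0.12052985  0.58044396 -6.31866848]
54 240 319 wedge [[-99.7, -36.4], [-66.7, -38.5]]
66 240 319 wedge [[-100.2, -41.0], [-66.9, -43.1]]
90 243 293 wedge [[-99.8, -50.4], [-78.2, -51.8]]
130 262 295 wedge [[-93.1, -67.3], [-78.2, -68.2]]
180 260 297 wedge [[-95.7, -89.2], [-78.4, -90.3]]
220 258 299 wedge [[-98.2, -108.2], [-78.3, -109.5]]
3 blk 294 [[-77.0, -22.1]]
10 blk 294 [[-77.1, -24.4]]
18 blk 295 [[-76.8, -27.1]]
26 blk 295 [[-77.0, -29.8]]
34 blk 295 [[-77.1, -32.6]]
42 blk 296 [[-76.9, -35.4]]
```

Call:
{"name": "drive_tool", "arguments": {
  "motion": [
    [0, 0, 0.001, 0, 0, 0, 0.01],
    [0, 0, 0.001, 0, 0, 0, 0.01],
    [0, 0, 0, 0, 0, 0, 0.01]
  ]
}}

```text
time_s: 11.42
tool_pos: [0.5926, -0.1322, 0.0196]
tool_rot: [3.141, 0.001, 1.811]
force: [-3.9, 1.3, 8.6]
grip_width: 0.248
grip_force: 50.0
```

Call:
{"name": "drive_tool", "arguments": {
  "motion": [
    [0, 0, 0, 0, 0, 0, 0.03],
    [0, 0, 0, 0, 0, 0, 0.04],
    [0, 0, 0, 0, 0, 0, 0.05],
    [0, 0, 0, 0, 0, 0, 0.06],
    [0, 0, 0, 0, 0, 0, 0.06]
  ]
}}

```text
time_s: 11.83
tool_pos: [0.5922, -0.1324, 0.0178]
tool_rot: [3.141, 0.0, 1.811]
force: [0.4, 0.4, 0.1]
grip_width: 0.563
grip_force: 0.0
```

Call:
{"name": "drive_tool", "arguments": {
  "motion": [
    [0, 0, 0, 0, 0, 0, 0.06],
    [0, 0, -0.03, 0, 0, 0, 0.06],
    [0, 0, -0.04, 0, 0, 0, 0.06],
    [0, 0, -0.04, 0, 0, 0, 0.06],
    [0, 0, -0.04, 0, 0, 0, 0.06]
  ]
}}

```text
time_s: 12.25
tool_pos: [0.5915, -0.1318, 0.169]
tool_rot: [-3.141, -0.001, 1.811]
force: [1.0, -0.0, 1.3]
grip_width: 0.648
grip_force: 0.0
```

Run:
```python
from h import *
s=ctrl.sense();print(s["tool_pos"],s["tool_rot"],s["joint_pos"],s["force"],s["time_s"])
snap("wrist","w7")
```

```text
[ 0.59153416 -0.13180419  0.16895088] [-3.14075932e+00 -1.04058705e-03  1.81135868e+00] [ 0.79663189  0.6026297  -0.86040321  1.70802158  0.51030841  1.07228671
  0.01136764] [ 1.00190333 -0.02010578  1.2842729 ] 12.25
```

View pics/w7.png

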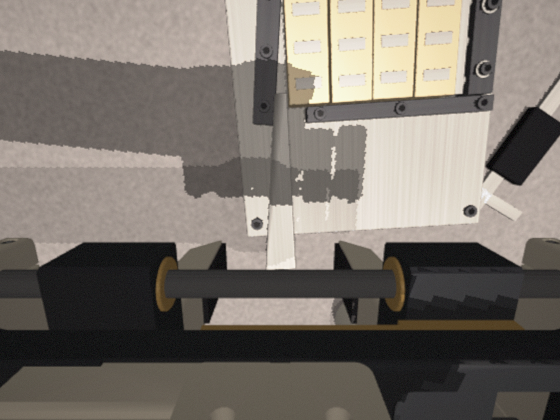

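The wedge lies flat with its tip in the gap; the butt is near (281,268). I close the fingers and turn 90°, so the gripper body stays clear of the bottle, then go behind the butt to push.

Call:
{"name": "drive_tool", "arguments": {
  "motion": [
    [0, 0, 0, 0, 0, -0.117, 0.0],
    [0, 0, 0, 0, 0, -0.117, 0.0],
    [0, 0, 0, 0, 0, -0.117, 0.0],
    [0, 0, 0, 0, 0, -0.117, 0.0],
    [0, 0, 0, 0, 0, -0.117, 0.0]
  ],
  "force": 60
}}

```text
time_s: 12.72
tool_pos: [0.592, -0.1323, 0.1676]
tool_rot: [-3.141, 0.0, 2.402]
force: [-1.0, 0.5, -0.0]
grip_width: 0.341
grip_force: 0.0
```

Call:
{"name": "drive_tool", "arguments": {
  "motion": [
    [0, 0, 0, 0, 0, -0.117, 0.0],
    [0, 0, 0, 0, 0, -0.117, 0.0],
    [0, 0, 0, 0, 0, -0.117, 0.0],
    [0, 0, 0, 0, 0, -0.117, 0.0],
    [0, 0, 0, 0, 0, -0.117, 0.0]
  ]
}}

```text
time_s: 13.13
tool_pos: [0.592, -0.1323, 0.1674]
tool_rot: [-3.142, 0.0, 2.986]
force: [0.7, 0.1, -0.8]
grip_width: 0.016
grip_force: 0.0
```

Call:
{"name": "drive_tool", "arguments": {
  "motion": [
    [0, 0, 0, 0, 0, -0.117, 0.0],
    [0, 0, 0, 0, 0, -0.117, 0.0],
    [0, 0, 0, 0, 0, -0.117, 0.0],
    [0, 0, 0, 0, 0, -0.113, 0.0]
  ]
}}

```text
time_s: 13.47
tool_pos: [0.592, -0.1323, 0.1674]
tool_rot: [-3.142, -0.0, -2.833]
force: [0.9, -0.5, -0.0]
grip_width: 0.004
grip_force: 0.0
```

Call:
{"name": "drive_tool", "arguments": {
  "motion": [
    [0.002, -0.03, 0, 0, 0, 0, 0.0],
    [0.002, -0.035, 0, 0, 0, 0, 0.0],
    [0, -0.04, 0, 0, 0, 0, 0.0],
    [0, 0, 0.03, 0, 0, 0, 0.0],
    [0, 0, 0, 0, 0, 0, 0.0]
  ]
}}

```text
time_s: 13.88
tool_pos: [0.6171, -0.2377, 0.1325]
tool_rot: [3.139, -0.005, -2.845]
force: [-1.8, -0.3, -1.0]
grip_width: 0.005
grip_force: 0.0
```

Run:
```python
from h import *
s=ctrl.sense();print(s["tool_pos"],fix(s["tool_pos"]),s["tool_rot"],s["joint_pos"],s["force"],s["grip_width"])
I,D,K,T=snap("top","top8");P=cloud(K,T,D)
d=np.load("w7.npz");I,D,K,T=d["I"],d["D"],d["K"],d["T"];P=cloud(K,T,D);v,u=np.mgrid[:420,:560]
m=(u>255)&(u<305)&(v>130)&(v<275)&(P[...,2]>.028)&(P[...,2]<.055)
ys=[v for v in range(130,275) if m[v].sum()>4];print(min(ys),max(ys))
for v in(150,200,max(ys)): 
    q=np.where(m[v])[0];print(fix(ray(K,T,[[q.min()-.5,v+.5],[q.max()+.5,v+.5]],.040)).tolist())
```

```text
[ 0.61710581 -0.23769764  0.13250843] [[ -96.4 -245. ]] [ 3.13949436 -0.00540461 -2.84474175] [ 1.02588415  0.8957945  -1.13206271  1.57722336  0.84646472  1.23397299
  1.60352568] [-1.78043868 -0.32065318 -1.04521529] 0.005435216473509961
131 269
[[-95.7, -84.2], [-78.2, -85.4]]
[[-101.0, -131.5], [-78.8, -132.9]]
[[-109.4, -203.7], [-93.0, -204.7]]
```

Call:
{"name": "drive_tool", "arguments": {
  "motion": [
    [0, 0, 0.04, 0, 0, 0, 0.0],
    [0, 0, 0.04, 0, 0, 0, 0.0],
    [0, 0, 0.02, 0, 0, 0, 0.0],
    [0, 0, 0.01, 0, 0, 0, 0.0],
    [0, 0, 0, 0, 0, 0, 0.0]
  ]
}}

```text
time_s: 14.35
tool_pos: [0.6186, -0.2323, 0.0263]
tool_rot: [3.139, -0.002, -2.837]
force: [-0.4, 0.6, -0.4]
grip_width: 0.004
grip_force: 0.0
```

Call:
{"name": "drive_tool", "arguments": {
  "motion": [
    [0, 0.006, 0, 0, 0, 0, 0.0],
    [0, 0.006, 0, 0, 0, 0, 0.0],
    [0, 0.003, 0, 0, 0, 0, 0.0],
    [0, 0, 0, 0, 0, 0, 0.0]
  ]
}}

```text
time_s: 14.68
tool_pos: [0.616, -0.2177, 0.0298]
tool_rot: [-3.141, 0.002, -2.836]
force: [0.2, 0.2, 0.5]
grip_width: 0.006
grip_force: 0.0
```

Call:
{"name": "drive_tool", "arguments": {
  "motion": [
    [0, 0.002, 0, 0, 0, 0, 0.0],
    [0, 0.002, 0, 0, 0, 0, 0.0],
    [0, 0.002, 0, 0, 0, 0, 0.0],
    [0, 0, 0, 0, 0, 0, 0.0]
  ]
}}

```text
time_s: 15.02
tool_pos: [0.6132, -0.2131, 0.0279]
tool_rot: [3.141, 0.0, -2.838]
force: [-0.1, -0.2, -0.3]
grip_width: 0.003
grip_force: 0.0
```

Call:
{"name": "drive_tool", "arguments": {
  "motion": [
    [0, 0.002, 0, 0, 0, 0, 0.0],
    [0, 0.002, 0, 0, 0, 0, 0.0],
    [0, 0.002, 0, 0, 0, 0, 0.0],
    [0, 0, 0, 0, 0, 0, 0.0]
  ]
}}

```text
time_s: 15.35
tool_pos: [0.6116, -0.2078, 0.0279]
tool_rot: [-3.141, 0.0, -2.838]
force: [0.0, -1.6, 1.0]
grip_width: 0.004
grip_force: 1.0
```

Call:
{"name": "drive_tool", "arguments": {
  "motion": [
    [0, -0.002, 0.003, 0, 0, 0, 0.0],
    [0, 0, 0.002, 0, 0, 0, 0.0],
    [0, 0.003, 0, 0, 0, 0, 0.0],
    [0, 0.003, 0, 0, 0, 0, 0.0],
    [0, 0.003, 0, 0, 0, 0, 0.0]
  ]
}}

```text
time_s: 15.77
tool_pos: [0.6092, -0.2012, 0.0224]
tool_rot: [-3.141, -0.0, -2.839]
force: [1.1, -1.9, -1.6]
grip_width: 0.005
grip_force: 1.2
```

Call:
{"name": "drive_tool", "arguments": {
  "motion": [
    [0, 0.003, 0, 0, 0, 0, 0.0],
    [0, 0.003, 0, 0, 0, 0, 0.0],
    [0, 0.003, 0, 0, 0, 0, 0.0],
    [0, 0, 0, 0, 0, 0, 0.0]
  ]
}}

```text
time_s: 16.1
tool_pos: [0.6067, -0.1917, 0.0229]
tool_rot: [3.141, 0.0, -2.837]
force: [0.1, -2.0, -0.7]
grip_width: 0.002
grip_force: 0.6
```

Call:
{"name": "drive_tool", "arguments": {
  "motion": [
    [-0.0004, 0.003, 0, 0, 0, 0, 0.0],
    [-0.0004, 0.003, 0, 0, 0, 0, 0.0],
    [-0.0004, 0.003, 0, 0, 0, 0, 0.0],
    [0, 0, 0, 0, 0, 0, 0.0]
  ]
}}

```text
time_s: 16.43
tool_pos: [0.6055, -0.1828, 0.0229]
tool_rot: [3.141, 0.001, -2.838]
force: [1.6, -2.2, -0.4]
grip_width: 0.007
grip_force: 1.5
```

Call:
{"name": "drive_tool", "arguments": {
  "motion": [
    [-0.0004, 0.003, 0, 0, 0, 0, 0.0],
    [-0.0004, 0.003, 0, 0, 0, 0, 0.0],
    [-0.0004, 0.003, 0, 0, 0, 0, 0.0],
    [-0.0004, 0.003, 0, 0, 0, 0, 0.0]
  ]
}}

```text
time_s: 16.77
tool_pos: [0.6039, -0.1723, 0.023]
tool_rot: [-3.14, 0.001, -2.839]
force: [4.2, -4.7, -1.8]
grip_width: 0.005
grip_force: 2.7
```

Call:
{"name": "drive_tool", "arguments": {
  "motion": [
    [-0.0003, 0.002, 0, 0, 0, 0, 0.0],
    [-0.0003, 0.002, 0, 0, 0, 0, 0.0],
    [-0.0003, 0.002, 0, 0, 0, 0, 0.0],
    [-0.0003, 0.002, 0, 0, 0, 0, 0.0]
  ]
}}

```text
time_s: 17.1
tool_pos: [0.6029, -0.1644, 0.0231]
tool_rot: [-3.14, 0.002, -2.839]
force: [4.0, -5.7, -1.3]
grip_width: 0.01
grip_force: 3.0
```

Call:
{"name": "drive_tool", "arguments": {
  "motion": [
    [-0.0003, 0.002, 0, 0, 0, 0, 0.0],
    [-0.0002, 0.002, 0, 0, 0, 0, 0.0],
    [-0.0003, 0.002, 0, 0, 0, 0, 0.0]
  ]
}}

```text
time_s: 17.35
tool_pos: [0.6022, -0.1585, 0.0232]
tool_rot: [-3.14, 0.002, -2.839]
force: [4.7, -3.6, -1.3]
grip_width: 0.001
grip_force: 2.8
```

Call:
{"name": "drive_tool", "arguments": {
  "motion": [
    [-0.0003, 0.002, 0, 0, 0, 0, 0.0],
    [-0.0002, 0.002, 0, 0, 0, 0, 0.0],
    [-0.0003, 0.002, 0, 0, 0, 0, 0.0]
  ]
}}

```text
time_s: 17.6
tool_pos: [0.601, -0.1525, 0.0232]
tool_rot: [-3.14, 0.002, -2.839]
force: [4.3, -4.1, -1.3]
grip_width: 0.002
grip_force: 2.9
```

Call:
{"name": "drive_tool", "arguments": {
  "motion": [
    [-0.0003, 0.002, 0, 0, 0, 0, 0.0],
    [-0.0002, 0.002, 0, 0, 0, 0, 0.0]
  ]
}}

```text
time_s: 17.77
tool_pos: [0.6003, -0.1486, 0.0232]
tool_rot: [-3.14, 0.002, -2.839]
force: [4.7, -4.1, -1.3]
grip_width: 0.003
grip_force: 2.9
```

Call:
{"name": "drive_tool", "arguments": {
  "motion": [
    [-0.0003, 0.002, 0, 0, 0, 0, 0.0],
    [-0.0002, 0.002, 0, 0, 0, 0, 0.0]
  ]
}}

```text
time_s: 17.93
tool_pos: [0.5997, -0.1448, 0.0232]
tool_rot: [-3.14, 0.002, -2.839]
force: [5.1, -5.8, 0.1]
grip_width: 0.006
grip_force: 3.7
```

Call:
{"name": "drive_tool", "arguments": {
  "motion": [
    [-0.0003, 0.002, 0, 0, 0, 0, 0.0],
    [-0.0002, 0.001, 0, 0, 0, 0, 0.0]
  ]
}}

```text
time_s: 18.1
tool_pos: [0.5995, -0.1431, 0.0232]
tool_rot: [-3.138, 0.002, -2.84]
force: [6.0, -8.9, -1.3]
grip_width: 0.004
grip_force: 4.9
```

Call:
{"name": "drive_tool", "arguments": {
  "motion": [
    [-0.0002, 0.0015, 0, 0, 0, 0, 0.0],
    [-0.0002, 0.0015, 0, 0, 0, 0, 0.0]
  ]
}}

```text
time_s: 18.27
tool_pos: [0.5993, -0.1417, 0.0233]
tool_rot: [-3.136, 0.001, -2.841]
force: [5.6, -10.7, -1.2]
grip_width: 0.002
grip_force: 6.0
```

Call:
{"name": "drive_tool", "arguments": {
  "motion": [
    [-0.0002, 0.001, 0, 0, 0, 0, 0.0],
    [-0.0001, 0.001, 0, 0, 0, 0, 0.0]
  ]
}}

```text
time_s: 18.43
tool_pos: [0.5991, -0.1408, 0.0233]
tool_rot: [-3.135, 0.001, -2.842]
force: [6.1, -11.9, -1.3]
grip_width: 0.004
grip_force: 6.7
```

Call:
{"name": "drive_tool", "arguments": {
  "motion": [
    [-0.0002, 0.0015, 0, 0, 0, 0, 0.0],
    [-0.0002, 0.0015, 0, 0, 0, 0, 0.0],
    [0, 0, 0, 0, 0, 0, 0.0]
  ]
}}

```text
time_s: 18.68
tool_pos: [0.5988, -0.1389, 0.0234]
tool_rot: [-3.133, 0.001, -2.843]
force: [6.3, -13.0, -1.5]
grip_width: 0.006
grip_force: 7.1
```

Call:
{"name": "drive_tool", "arguments": {
  "motion": [
    [-0.0001, 0.001, 0, 0, 0, 0, 0.0],
    [-0.0001, 0.001, 0, 0, 0, 0, 0.0],
    [0, 0, 0, 0, 0, 0, 0.0]
  ]
}}

```text
time_s: 18.93
tool_pos: [0.5986, -0.1381, 0.0234]
tool_rot: [-3.132, 0.001, -2.844]
force: [7.1, -14.6, -1.7]
grip_width: 0.006
grip_force: 8.1
```

Call:
{"name": "drive_tool", "arguments": {
  "motion": [
    [-0.0002, 0.0015, 0, 0, 0, 0, 0.0],
    [-0.0002, 0.0015, 0, 0, 0, 0, 0.0],
    [0, 0, 0, 0, 0, 0, 0.0]
  ]
}}

```text
time_s: 19.18
tool_pos: [0.5983, -0.1363, 0.0234]
tool_rot: [-3.13, 0.001, -2.844]
force: [7.8, -16.8, -1.1]
grip_width: 0.002
grip_force: 9.0
```

Call:
{"name": "drive_tool", "arguments": {
  "motion": [
    [-0.0001, 0.0015, 0, 0, 0, 0, 0.0],
    [-0.0001, 0.0015, 0, 0, 0, 0, 0.0],
    [0, 0, 0, 0, 0, 0, 0.0]
  ]
}}

```text
time_s: 19.43
tool_pos: [0.598, -0.1347, 0.0235]
tool_rot: [-3.129, 0.001, -2.845]
force: [8.9, -19.7, -1.7]
grip_width: -0.0
grip_force: 10.2
```

Call:
{"name": "drive_tool", "arguments": {
  "motion": [
    [0, 0.0005, 0, 0, 0, 0, 0.0],
    [0, 0, 0, 0, 0, 0, 0.0],
    [0, 0, 0, 0, 0, 0, 0.0],
    [0, 0, 0, 0, 0, 0, 0.0],
    [0, 0, 0, 0, 0, 0, 0.0]
  ]
}}

```text
time_s: 19.85
tool_pos: [0.5979, -0.1347, 0.0235]
tool_rot: [-3.128, 0.001, -2.846]
force: [8.7, -19.4, -1.5]
grip_width: 0.001
grip_force: 10.6
```

Steady push is 21 N, inside the clamping band. I back off and check.

Call:
{"name": "drive_tool", "arguments": {
  "motion": [
    [0, -0.004, 0, 0, 0, 0, 0.0],
    [0, -0.008, 0, 0, 0, 0, 0.0],
    [0, -0.015, 0, 0, 0, 0, 0.0],
    [0, -0.01, 0, 0, 0, 0, 0.0],
    [0, 0, -0.02, 0, 0, 0, 0.0]
  ]
}}

```text
time_s: 20.27
tool_pos: [0.6031, -0.1615, 0.0394]
tool_rot: [3.138, -0.006, -2.841]
force: [-0.6, -0.5, -0.1]
grip_width: 0.005
grip_force: 0.0
```

Call:
{"name": "drive_tool", "arguments": {
  "motion": [
    [0, 0, -0.04, 0, 0, 0, 0.0],
    [0, 0, -0.04, 0, 0, 0, 0.0],
    [0, 0, -0.04, 0, 0, 0, 0.0],
    [0, 0, -0.04, 0, 0, 0, 0.0],
    [0, 0, -0.02, 0, 0, 0, 0.0]
  ]
}}

```text
time_s: 20.68
tool_pos: [0.6074, -0.1567, 0.2294]
tool_rot: [-3.141, 0.006, -2.835]
force: [1.2, -0.7, -0.4]
grip_width: 0.008
grip_force: 0.0
```

Call:
{"name": "drive_tool", "arguments": {
  "motion": [
    [0.03, 0.03, 0, 0, 0, 0, 0.0],
    [0.03, 0.02, 0, 0, 0, 0, 0.0],
    [0.03, 0.02, 0, 0, 0, 0, 0.0],
    [0, 0, 0, 0, 0, 0, 0.0],
    [0, 0, 0, 0, 0, 0, 0.0]
  ]
}}

```text
time_s: 21.1
tool_pos: [0.4974, -0.1188, 0.2233]
tool_rot: [-3.14, -0.002, -2.835]
force: [0.3, 0.1, 0.1]
grip_width: 0.003
grip_force: 0.0
```

Run:
```python
from h import *
s=ctrl.sense();print(s["tool_pos"],s["force"],s["time_s"])
I,D,K,T=snap("top","top9")
cv2.imwrite("pics/top9c.png",cv2.resize(I[120:280,200:420,::-1],None,fx=3,fy=3))
```

```text
[ 0.49744826 -0.11879492  0.22333223] [0.33823193 0.06611833 0.07124562] 21.1
```

View pics/top9c.png

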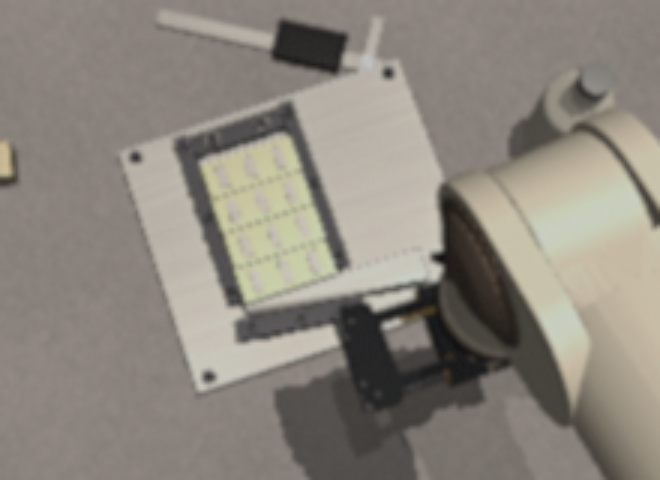

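The crop shows the row closed up against the stop. The wedge lies flat in the gap, tip near (250,303) and butt near (430,265), with the gripper clear.

```bash
python3 -c "
from rig import order; print(order.finish_job())"
```

```text
the job is handed in; nothing more can be done
None
```

The wedge lies flat in the gap and was pressed home at a steady push of about 21 N. The row is closed up against the stop, the arm has let go, and the job was handed in at about 21 s.

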